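# Refit the cooling stack on a mainboard and the heatsink on a graphics card

## Task

Refit the cooling parts: seat the copper block in the mainboard's processor socket, put the large finned heatsink on the block and the fan on top of the heatsink, and put the small heatsink on the bare chip of the graphics card. Set every part down gently, lying flat, right way up, centred on and squared up with what it sits on (any quarter turn will do), and leave the screwdriver, the mouse and the disc spindle where they are.

Things in the scene. Friction and masses are not known exactly. Their poses are not given: they have to be found in the camera images.
- mainboard: Green mainboard, 170 mm square, fixed, left or right on the bench. Its socket: black square frame (60 mm outside, rim 14 mm high) round a recess 48 x 48 mm with its floor 9 mm high, sides along x and y. Origin: on the bench right under the socket's centre, z up. Board: x -80 to +90, y -90 to +80 mm, 6 mm high; parts on it over 8 mm high are 55 mm or more out and at most 22 mm high.
- card: Green graphics card lying flat, 100 (x) x 170 mm (y), fixed on the side opposite the mainboard. Bare grey chip 34 x 34 mm, sides along x and y, flat top 9 mm high. Origin: on the bench right under the chip's centre, z up. Bracket and ports at the +y end (72 to 92 mm out, to 21 mm high), capacitors at the -y end (68 mm out, 15 mm high); the rest is lower than the chip.
- block: Loose plain copper block, 40 x 40 mm and 18 mm high, 0.18 to 0.35 kg. Origin: centre of the underside, z up, x and y along its sides. All four loose parts start flat on the bench between the two boards, in any order and turned anyhow.
- heatsink: Loose large aluminium heatsink with nine upright fins, 50 x 50 mm and 28 mm high, about 0.1 kg. Origin: centre of the underside, z up, fins along x. Can be gripped across either pair of sides; its fins form a flat top.
- fan: Loose square black cooling fan with a round opening, 50 x 50 mm and 15 mm high, about 45 g. Origin: centre of the underside, z up, x and y along its sides. It lies the right way up at the start.
- small_heatsink: Loose small aluminium heatsink with six upright fins, 30 x 30 mm and 18 mm high, about 30 g. Origin: centre of the underside, z up, fins along x. Can be gripped across either pair of sides.
- screwdriver: Bystander: loose screwdriver, 180 mm long, lying beyond the parts, far from the robot; to be left alone. Origin: middle of its length; x points along it to the tip.
- mouse: Bystander: loose black computer mouse, about 85 x 60 x 28 mm, at the far right of the bench; to be left alone. Origin: centre of its underside.
- spindle: Bystander: loose disc spindle, a stack of discs 124 mm across and 31 mm high with a thin centre post to 52 mm, at the far left of the bench; to be left alone. Origin: centre of its underside.
There are look-alikes about, which are no part of the job. There is more than one size of the block; the one meant has the size given above.

How it is judged:
At the end, for the whole second after the job is handed in: Block on the socket floor (centre within 6 mm), heatsink on block, fan on heatsink, small heatsink on the card's chip (centres within 8 mm); each at its height within 3 mm, level within 0.08 rad, square within 0.26 rad (any quarter turn), at rest (horizontal distance between block and mainboard below 0.006 m and z of block in the frame of mainboard between 0.006 and 0.012 m and angle between each of block, heatsink, fan, small_heatsink's own z axis and vertical below 0.08 rad and (angle between the x axis of block and the x axis of mainboard, either way round below 0.26 rad or angle between the x axis of block and the y axis of mainboard, either way round below 0.26 rad) and linear speed of each of block, heatsink, fan, small_heatsink below 0.02 m/s and angular speed of each of block, heatsink, fan, small_heatsink below 0.2 rad/s and horizontal distance between heatsink and block below 0.008 m and z of heatsink in the frame of block between 0.015 and 0.021 m and (angle between the x axis of heatsink and the x axis of block, either way round below 0.26 rad or angle between the x axis of heatsink and the y axis of block, either way round below 0.26 rad) and horizontal distance between fan and heatsink below 0.008 m and z of fan in the frame of heatsink between 0.025 and 0.031 m and (angle between the x axis of fan and the x axis of heatsink, either way round below 0.26 rad or angle between the x axis of fan and the y axis of heatsink, either way round below 0.26 rad) and horizontal distance between small_heatsink and card below 0.008 m and z of small_heatsink in the frame of card between 0.006 and 0.012 m and (angle between the x axis of small_heatsink and the x axis of card, either way round below 0.26 rad or angle between the x axis of small_heatsink and the y axis of card, either way round below 0.26 rad)); the robot touches nothing.
It fails at once if the screwdriver is moved more than 25 mm (distance of screwdriver from where it was at the start of the episode above 0.025 m).
It fails at once if the mouse is moved more than 25 mm (distance of mouse from where it was at the start of the episode above 0.025 m).
It fails at once if the disc spindle is moved more than 25 mm (distance of spindle from where it was at the start of the episode above 0.025 m).
It fails at once if a part is dropped or slammed onto its place (faster than 0.6 m/s within 30 mm sideways of it and less than 100 mm above the board's underside) ((horizontal distance between block and mainboard below 0.03 m and z of block in the frame of mainboard below 0.1 m and linear speed of block above 0.6 m/s) or (horizontal distance between heatsink and mainboard below 0.03 m and z of heatsink in the frame of mainboard below 0.1 m and linear speed of heatsink above 0.6 m/s) or (horizontal distance between fan and mainboard below 0.03 m and z of fan in the frame of mainboard below 0.1 m and linear speed of fan above 0.6 m/s) or (horizontal distance between small_heatsink and card below 0.03 m and z of small_heatsink in the frame of card below 0.1 m and linear speed of small_heatsink above 0.6 m/s)).
It also fails if it takes over 96 s, if anything falls off the work surface, if the arm or the gripper's body presses on something with over 40 N, if the wrist force passes 120 N, or if a joint passes its speed limit or range.

## Robot

A 6-joint arm with a two-finger parallel gripper is mounted at the origin on the work surface. World frame = base frame: x ahead of the robot, y to its left, z up, the work surface at z = 0. Lengths are in m, angles in rad, forces in N, time in s.
With the tool pointing down it reaches from about 0.275 to 0.825 m from the base axis. Payload 4.9 kg.
Tool frame: the origin (TCP) lies midway between the tips of the shut fingers; the grasp point (between the pads) lies 19 mm behind it (bot.grip_depth is the distance from the TCP to the grasp point, in m); z points along the fingers, y is the line along which they close (so a half turn about z gives the same grasp; the last joint's range is limited). The gripper opens to 85 mm and grips with 20 to 120 N. Pads are 22 mm wide; open, the fingers measure 114 mm over their backs; the gripper's body (76 mm by 85 mm) begins 54 mm behind the grasp point. The pads swing forward as they close: fully open they stand 13 mm farther back than shut.
Start: joints at [1.183, 0.326, -0.193, 1.052, 0, 1.437], TCP at [0.138, 0.532, 0.231] pointing down, gripper open.
Joint ranges: [-2.65, 2.65], [-0.97, 1.79], [-1.3, 1.35], [-1.93, 2.1], [-1.47, 1.37], [-3.14, 3.14]. Speed limits (rad/s): [2.57, 2.57, 3.14, 3.14, 3.14, 3.14].

## Interface

Orientations are given as a unit quaternion [w, x, y, z].
In Python, from cell import bot gives the robot as it stands. Calls block until the motion is done:
- bot.move_pose(position, orientation): joint-space move of the TCP to a pose.
- bot.move_linear(position, speed=0.15, rotation=None, until_force=None): straight line of the TCP; rotation=None keeps the orientation; speed is the mean speed in m/s. With until_force (N) it stops when the force on the tool has changed by that much, and returns True; else False.
- bot.goto_joints(angles): joint-space move.
- bot.set_gripper(opening, grasp_force=None): opening from 0.0 (shut) to 1.0 (fully open); grasp_force is the grip in N (None keeps the last); returns when the fingers have stopped.
- bot.wait(seconds).
- bot.solve_ik(position, orientation): joint angles nearest the present ones, or None.
- bot.camera(name): name is "scene" or "side" or "wrist"; returns the picture (400x640x3 uint8, red, green, blue); there is no depth.
- bot.calibration(name): a dict with "mtx" (3x3 intrinsics, pixels), "extrinsics" (4x4, takes a point from world to camera coordinates); the wrist camera has in their place "hand_eye" (4x4, takes a point from camera to tool coordinates, whose origin is the TCP and whose axes are the flange's). Camera axes: x right, y down, z forward; pixel columns grow to the right and rows downward; lengths in m; the calibration is good to about 2 mm. A picture is of the moment at which its call begins: read the wrist's pose just before it. calibration takes no time and is no camera call.
A pose or a line that the arm cannot do raises bot.PlanningError and nothing moves.
- bot.close_job(): hands the job in; it is judged then, once.
Trained networks look in the newest picture that a camera, given by its name, has taken for a name from the list of things; names that differ only in an ending like _2 or _b are one class to them, and where a whole thing is asked for, a point or a joint stands for the part that bears it (a point fixed in the world has none). Each returns a list of dicts, best first, with "confidence" (0 to 1); they miss things now and then, are a little off and sometimes report something else, mostly with a low value. They report only what shows in the picture. A call takes as long as a camera call. They do not tell look-alikes from the thing itself.
- bot.search_frame(camera, thing): "bbox" ([left, top, width, height] in pixels, round what is visible of it).
Readings, each from a call of its own:
- bot.read_clock(): time.
- bot.read_joint_positions(): joint angles.
- bot.read_joint_vel(): joint speeds.
- bot.read_joint_efforts(): joint torques, N m.
- bot.read_position(): TCP position.
- bot.read_tool_rot(): TCP orientation.
- bot.read_ft_force(): force on the tool from outside, world axes, zero at the start.
- bot.read_moment(): the same for the moment, N m.
- bot.read_gripper_width(): opening from 0.0 (shut) to 1.0 (fully open).
- bot.read_finger_force(): force on a finger pad.
Only numpy, scipy, OpenCV 4.12 (cv2) and the standard library are available. Lean on these libraries where they do the work, as an engineer would, in place of code of your own. Each camera call takes 0.05 s, during which the arm holds its last target. There are 200 camera calls.

## Working session

There is one attempt and no reset: what is moved stays moved. The work goes in short steps, each a Python script; the robot and the scene stay as the last script left them, time stands still between calls to the robot, and variables do not carry over. Pictures are saved under pics/ and viewed, at most 14 in all, crops included, and the job is handed in when it is done.

```bash
ls; mkdir -p pics; python3 - <<'E'
from cell import bot
import cv2,numpy as np
a=bot.camera("scene");b=bot.camera("side")
cv2.imwrite("pics/scene.png",a[...,::-1]);cv2.imwrite("pics/side.png",b[...,::-1])
np.set_printoptions(precision=4,suppress=True)
for c in("scene","side","wrist"):
    for k,v in bot.calibration(c).items():print(c,k,np.array(v))
for c in("scene","side"):
  for t in["mainboard","card","block","heatsink","fan","small_heatsink","screwdriver","mouse","spindle"]:
    print(c,t,[(r["bbox"],round(r["confidence"],2)) for r in bot.search_frame(c,t)][:4])
print(bot.read_clock(),bot.read_tool_rot())
E
```

```text
pics
scene mtx [[370.7959   0.     318.4525]
 [  0.     370.7959 198.2994]
 [  0.       0.       1.    ]]
scene extrinsics [[-0.1675  0.9859  0.0054  0.0734]
 [ 0.7183  0.1258 -0.6842 -0.3881]
 [-0.6752 -0.1107 -0.7293  1.2196]
 [ 0.      0.      0.      1.    ]]
side mtx [[488.2175   0.     318.363 ]
 [  0.     488.2175 197.7541]
 [  0.       0.       1.    ]]
side extrinsics [[-0.8986 -0.4388  0.006   0.5026]
 [-0.316   0.6376 -0.7026  0.2251]
 [ 0.3045 -0.6332 -0.7116  0.8324]
 [ 0.      0.      0.      1.    ]]
wrist mtx [[325.1521   0.     319.3042]
 [  0.     325.1521 201.4986]
 [  0.       0.       1.    ]]
wrist hand_eye [[-0.0002 -0.9543 -0.2988  0.0767]
 [ 1.     -0.0003  0.0004 -0.0009]
 [-0.0005 -0.2988  0.9543 -0.143 ]
 [ 0.      0.      0.      1.    ]]
scene mainboard [([146.2, 157.8, 73.7, 62.1], 0.88)]
scene card [([411.4, 182.6, 81.8, 44.0], 0.66)]
scene block [([302.8, 132.1, 24.6, 21.1], 0.91), ([250.6, 127.7, 30.7, 27.6], 0.78), ([278.0, 164.5, 17.7, 17.8], 0.62)]
scene heatsink [([338.2, 168.5, 32.4, 26.0], 0.67)]
scene fan [([264.2, 207.9, 29.2, 28.9], 0.65)]
scene small_heatsink [([335.1, 216.2, 17.3, 18.0], 0.81)]
scene screwdriver [([210.1, 259.3, 86.4, 30.7], 0.91)]
scene mouse [([148.7, 244.1, 28.6, 36.7], 0.84)]
scene spindle [([333.0, 264.9, 65.3, 70.8], 0.67)]
side mainboard [([343.7, 114.8, 71.4, 47.9], 0.61)]
side card [([208.9, 308.4, 113.5, 91.6], 0.78)]
side block [([413.8, 182.9, 35.8, 32.9], 0.7), ([410.9, 228.2, 33.5, 33.0], 0.67), ([359.4, 195.3, 19.2, 21.5], 0.55), ([291.4, 178.0, 32.2, 28.0], 0.39)]
side heatsink [([318.8, 245.3, 38.0, 33.5], 0.83), ([267.8, 113.0, 41.7, 22.6], 0.38)]
side fan [([291.5, 180.4, 31.8, 25.9], 0.94)]
side small_heatsink [([263.6, 223.1, 22.8, 22.6], 0.55)]
side screwdriver [([222.6, 140.6, 52.9, 46.9], 0.97)]
side mouse [([272.6, 116.6, 36.1, 17.9], 0.63)]
side spindle [([156.6, 201.7, 66.1, 55.8], 0.88)]
1.0 [ 0.      0.1265  0.992  -0.    ]
```

View pics/scene.png

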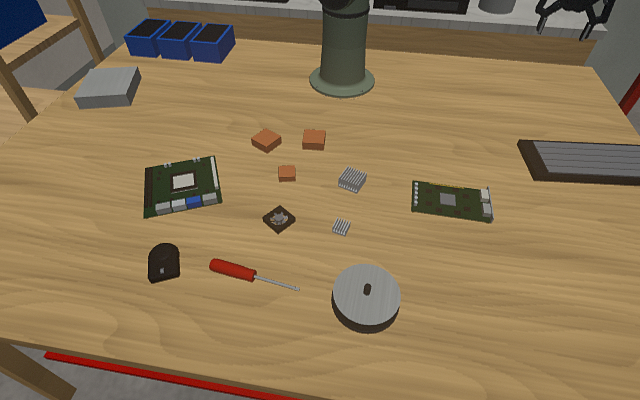

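View pics/side.png

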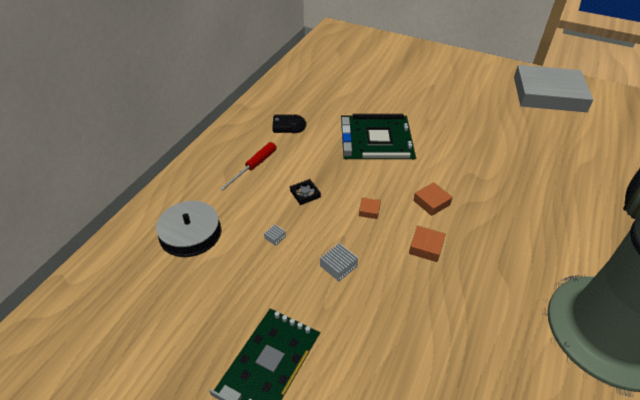

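The scene view shows three copper blocks at (266,139), (314,138) and (287,173), the heatsink at (352,180), the fan at (279,219) and the small heatsink at (341,227). The mainboard socket is at (183,181) and the card chip at (448,199). Next I get rough positions, then go over them with the wrist camera.

```bash
cat > h.py <<'E'
from cell import bot
import cv2,numpy as np
from scipy.spatial.transform import Rotation as R
np.set_printoptions(precision=4,suppress=True)
def q2R(q): return R.from_quat([q[1],q[2],q[3],q[0]]).as_matrix()
def down(phi):  # tool pointing down; tool y axis at world angle phi
    y=np.array([np.cos(phi),np.sin(phi),0]);z=np.array([0,0,-1.]);x=np.cross(y,z)
    q=R.from_matrix(np.c_[x,y,z]).as_quat(); return np.array([q[3],q[0],q[1],q[2]])
def cam(name):
    c=bot.calibration(name);K=np.array(c["mtx"])
    if name!="wrist":
        E=np.array(c["extrinsics"]);return K,E[:3,:3],E[:3,3]
    T=np.eye(4);T[:3,:3]=q2R(bot.read_tool_rot());T[:3,3]=bot.read_position()
    E=np.linalg.inv(T@np.array(c["hand_eye"]));return K,E[:3,:3],E[:3,3]
def back(px,z,C):
    K,Rm,t=C;px=np.atleast_2d(px).astype(float)
    d=np.linalg.solve(K,np.c_[px,np.ones(len(px))].T);d=Rm.T@d;o=-Rm.T@t
    return (o[:,None]+d*((z-o[2])/d[2])).T[:,:2]
def proj(p,C):
    K,Rm,t=C;v=K@(Rm@np.atleast_2d(p).T+t[:,None]);return (v[:2]/v[2]).T
E
python3 - <<'E'
from h import *
A=cam("scene");B=cam("side")
for n,pa,pb,z in[("board",(183,181),(379,135),.012),("card",(448,200),(270,357),.009),("blkL",(266,140),(432,199),.009),("blkM",(314,140),(427.7,244.5),.009),("blkS",(287,173),(369,206),.009),("hs",(352.5,181),(338,262),.014),("fan",(279,221.5),(305.6,192.3),.008),("shs",(341,226),(275,234.5),.009)]:
    print(n,back(pa,z,A)[0],back(pb,z,B)[0])
for n,p in[("look",[.42,0,.30])]:
  for phi in(np.pi/2,-np.pi/2): print(phi,bot.solve_ik(p,down(phi)))
E
```

```text
board [ 0.5483 -0.3053] [ 0.546  -0.3081]
card [0.5001 0.3086] [0.4971 0.3046]
blkL [ 0.3598 -0.155 ] [ 0.3673 -0.1569]
blkM [ 0.3376 -0.0291] [ 0.3386 -0.0326]
blkS [ 0.4758 -0.071 ] [ 0.4797 -0.0783]
hs [0.4812 0.0887] [0.4762 0.0868]
fan [ 0.6267 -0.054 ] [ 0.6175 -0.0565]
shs [0.6169 0.0789] [0.6173 0.0768]
1.5707963267948966 [-0.1761  0.04   -0.3702  1.1606  0.     -0.1761]
-1.5707963267948966 [-0.1761  0.04   -0.3702  1.1606  0.      2.9654]
```

```bash
python3 - <<'E'
from h import *
bot.move_pose([.34,-.05,.22],down(np.pi/2))
C=cam("wrist");a=bot.camera("wrist")
cv2.imwrite("pics/w1.png",a[...,::-1]);np.savez("w1.npz",K=C[0],R=C[1],t=C[2])
hsv=cv2.cvtColor(a,cv2.COLOR_RGB2HSV)
m=cv2.inRange(hsv,(3,120,60),(14,255,255))
m=cv2.morphologyEx(m,cv2.MORPH_OPEN,np.ones((3,3),np.uint8))
for c in cv2.findContours(m,0,2)[0]:
    if cv2.contourArea(c)<150: continue
    for z in(.018,):
        r=cv2.minAreaRect(back(c[:,0],z,C).astype(np.float32)); print(c[:,0].mean(0),z,np.array(r[0]),np.array(r[1])*1000,r[2])
print(bot.read_clock())
E
```

```text
[297.7164 279.9851] 0.018 [ 0.4725 -0.0744] [48.1588 41.8911] 13.384527206420898
[223.2866 193.7134] 0.018 [ 0.3653 -0.1556] [58.2757 64.7039] 61.7661247253418
[333.75   165.5192] 0.018 [ 0.3401 -0.0322] [60.9415 57.6891] 4.600313186645508
3.2583
```

View pics/w1.png

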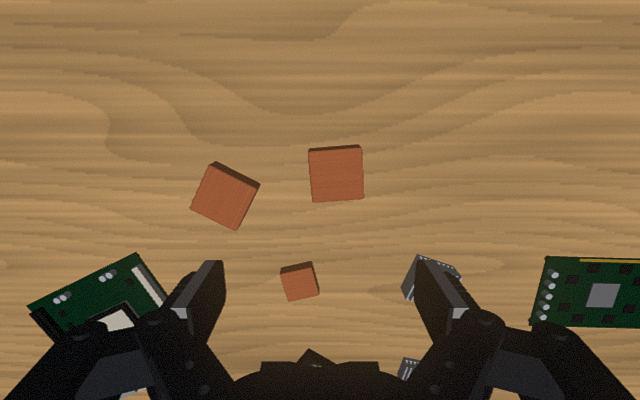

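The wrist view shows blocks at (336,173), (225,196) and (299,281). Their top faces measure roughly 53, 50 and 30 px. I'll measure the top faces metrically.

```bash
python3 - <<'E'
from h import *
f=np.load("w1.npz");C=(f["K"],f["R"],f["t"])
a=cv2.imread("pics/w1.png");hsv=cv2.cvtColor(a,cv2.COLOR_BGR2HSV)
g=cv2.GaussianBlur(hsv[...,2],(3,3),0)
m=((hsv[...,1]>120)&(hsv[...,0]<=14)&(g>130)).astype(np.uint8)
for c in cv2.findContours(m,0,2)[0]:
    if cv2.contourArea(c)<200: continue
    for z in(.012,.018,.024):
        r=cv2.minAreaRect(back(c[:,0],z,C).astype(np.float32)); print(c[:,0].mean(0),z,np.array(r[0]),np.array(r[1])*1000,r[2])
# side/scene: same on blocks
for n in("side","scene"):
    a=cv2.imread(f"pics/{n}.png");hsv=cv2.cvtColor(a,cv2.COLOR_BGR2HSV)
    for u in[(432,195),(428,240),(369,206)] if n=="side" else [(266,138),(314,136),(287,172)]:
        print(n,u,hsv[u[1],u[0]])
big=cv2.resize(cv2.imread("pics/side.png")[170:280,310:470],None,fx=5,fy=5,interpolation=cv2.INTER_CUBIC);cv2.imwrite("pics/c1.png",big)
E
```

```text
[299.1667 284.6667] 0.012 [ 0.4807 -0.075 ] [39.9292 40.1917] 13.873230934143066
[299.1667 284.6667] 0.018 [ 0.477  -0.0746] [39.2467 39.5047] 13.873148918151855
[299.1667 284.6667] 0.024 [ 0.4732 -0.0742] [38.5642 38.8177] 13.87315845489502
[222.0318 196.3057] 0.012 [ 0.3707 -0.1598] [58.6601 57.5046] 61.928611755371094
[222.0318 196.3057] 0.018 [ 0.3688 -0.1579] [57.6574 56.5217] 61.92860412597656
[222.0318 196.3057] 0.024 [ 0.367 -0.156] [56.6547 55.5387] 61.92856979370117
[336.7632 176.3684] 0.012 [ 0.3435 -0.0316] [57.8    58.8594] 4.634560585021973
[336.7632 176.3684] 0.018 [ 0.3421 -0.032 ] [56.812  57.8533] 4.634531497955322
[336.7632 176.3684] 0.024 [ 0.3408 -0.0323] [55.824  56.8472] 4.63456392288208
side (432, 195) [ 11 176 167]
side (428, 240) [ 10 174 169]
side (369, 206) [ 11 178 166]
scene (266, 138) [ 12 158 161]
scene (314, 136) [ 12 160 161]
scene (287, 172) [ 12 154 162]
```

View pics/c1.png

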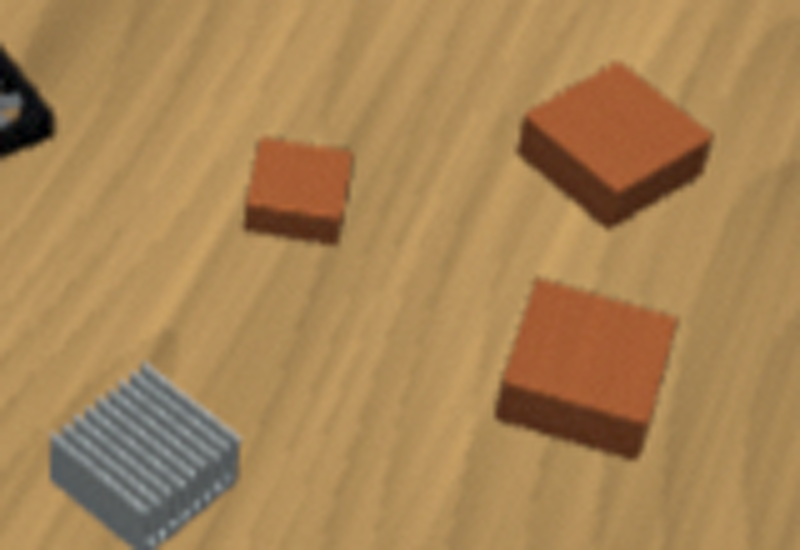

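The block at (299,281) measures about 39.5 mm, so it is the 40 mm one. Next I look at both targets from near.

```bash
cat >> h.py <<'E'
def look(xy,phi,z=.17,off=.05,name=None):
    x=np.array([np.cos(phi),np.sin(phi)]); x=np.array([x[1],-x[0]])*-1  # tool x = y cross z
    p=np.array(xy)-off*x
    bot.move_pose([p[0],p[1],z],down(phi)); bot.wait(.15)
    C=cam("wrist");a=bot.camera("wrist")
    if name: cv2.imwrite(f"pics/{name}.png",a[...,::-1]);np.savez(f"{name}.npz",K=C[0],R=C[1],t=C[2])
    return a,C
E
python3 - <<'E'
from h import *
print(q2R(down(.3))[:,0])
a,C=look([.5,.306],np.pi/2,name="card");a2,C2=look([.547,-.306],np.pi/2,name="board")
cv2.imwrite("pics/both.png",np.vstack([a[:300,:,::-1],a2[:300,:,::-1]]))
print(proj([[.5,.306,.009]],C),proj([[.547,-.306,.014]],C2),bot.read_clock())
E
```

```text
[-0.2955  0.9553  0.    ]
[[321.2147 129.6597]] [[318.9577 130.3884]] 7.4
```

View pics/both.png

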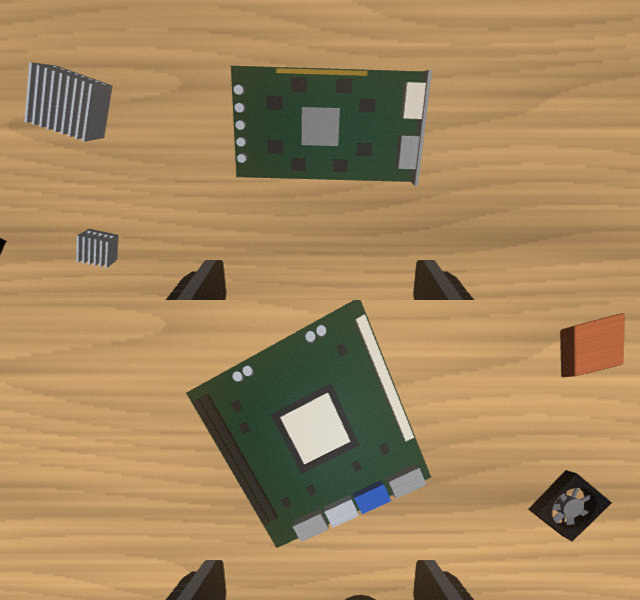

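The card is nearly axis-aligned with its chip at (320,126). The mainboard is turned about 25–30° with its pale socket floor at (316,128). Next I measure both, then view and grasp the block.

```bash
cat >> h.py <<'E'
def rect(mask,z,C,near,amin=150):
    mask=mask.astype(np.uint8);best=None
    for c in cv2.findContours(mask,cv2.RETR_EXTERNAL,cv2.CHAIN_APPROX_NONE)[0]:
        if cv2.contourArea(c)<amin: continue
        r=cv2.minAreaRect(back(c[:,0],z,C).astype(np.float32)); d=np.hypot(*(np.array(r[0])-near))
        if best is None or d<best[0]: best=(d,np.array(r[0]),np.array(r[1]),r[2])
    return best[1:]
def load(n):
    f=np.load(n+".npz");return cv2.imread(f"pics/{n}.png")[...,::-1].copy(),(f["K"],f["R"],f["t"])
def top_cu(a):
    hsv=cv2.cvtColor(a,cv2.COLOR_RGB2HSV);return (hsv[...,1]>120)&(hsv[...,0]<=14)&(cv2.GaussianBlur(hsv[...,2],(3,3),0)>130)
def white(a):
    hsv=cv2.cvtColor(a,cv2.COLOR_RGB2HSV);return (hsv[...,1]<60)&(hsv[...,2]>170)
def grey(a):
    hsv=cv2.cvtColor(a,cv2.COLOR_RGB2HSV);return (hsv[...,1]<40)&(hsv[...,2]>90)
def dark(a):
    return a.max(2)<60
E
python3 - <<'E'
from h import *
a,C=load("card");print("chip",rect(grey(a),.009,C,[.5,.306]))
a,C=load("board");print("floor",rect(white(a),.009,C,[.547,-.306]))
g=a.astype(int);nongreen=((g[...,1]-g[...,0])<12)
m=np.zeros(a.shape[:2],np.uint8);m[75:185,265:370]=1
print("frame",rect((nongreen&(m>0)),.014,C,[.547,-.306]))
print(a[128,280],a[128,262],a[105,316-30])
phi=np.deg2rad(103.87)
a,C=look([.477,-.0746],phi,z=.13,name="blk")
print("block",rect(top_cu(a),.018,C,[.477,-.0746]),bot.read_clock())
print(bot.read_joint_positions(), bot.read_gripper_width())
E
```

```text
chip (array([0.4971, 0.3047]), array([0.0344, 0.0341]), 88.80551147460938)
floor (array([ 0.5461, -0.3093]), array([0.0477, 0.0475]), 26.597660064697266)
frame (array([ 0.5462, -0.3095]), array([0.0601, 0.0602]), 26.227397918701172)
[61 59 56] [42 70 47] [49 73 56]
block (array([ 0.477 , -0.0746]), array([0.0388, 0.0399]), 13.751506805419922) 8.6083
[-0.26    0.381  -0.3924  0.7965 -0.0001 -0.5002] 0.9947101167059821
```

View pics/blk.png

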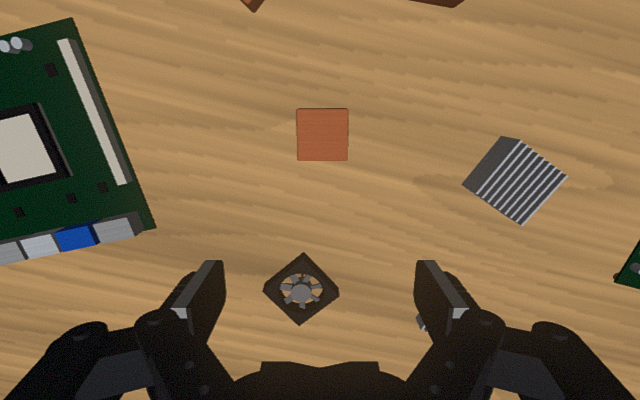

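```bash
cat >> h.py <<'E'
def pick(xy,phi,z,force=40,op=.8,lift=.12):
    bot.set_gripper(op); q=down(phi)
    bot.move_pose([*xy,.08],q); hit=bot.move_linear([*xy,z],speed=.12,until_force=15)
    bot.set_gripper(0.,grasp_force=force)
    print("pick hit",hit,"width",bot.read_gripper_width(),"F",bot.read_finger_force(),bot.read_position())
    bot.move_linear([*xy,lift],speed=.15)
def place(xy,phi,z,op,hov=.05,up=.15):
    q=down(phi); bot.move_pose([*xy,z+hov],q)
    bot.move_linear([*xy,z+.008],speed=.1)
    hit=bot.move_linear([*xy,z-.003],speed=.02,until_force=4)
    print("place hit",hit,bot.read_position(),"target z",z)
    bot.set_gripper(op); bot.move_linear([*xy,up],speed=.15)
E
python3 - <<'E'
from h import *
pick([.477,-.0746],np.deg2rad(103.75),.006,60,.75,.15)
print(bot.read_gripper_width(),bot.read_clock())
cv2.imwrite("pics/held.png",bot.camera("wrist")[...,::-1])
E
```

```text
pick hit False width 0.45106808680170724 F 60.60136556625366 [ 0.4779 -0.0747  0.0072]
0.44784593132705974 11.5583
```

View pics/held.png

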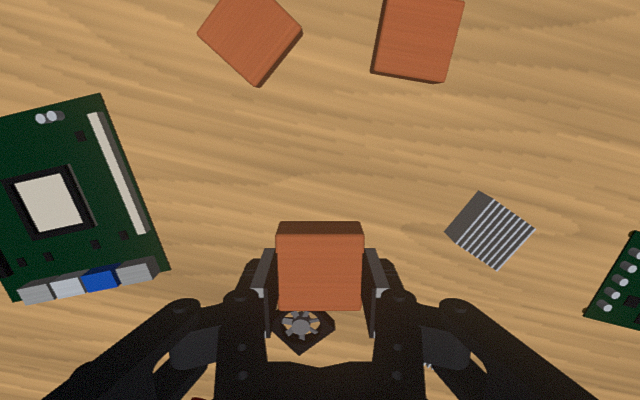

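The block is held square between the pads at (320,265). Now I place it.

```bash
python3 - <<'E'
from h import *
phi=np.deg2rad(116.4)
place([.5461,-.3094],phi,.0162,.62)
a,C=look([.5461,-.3094],phi,z=.15,name="pl1")
print("block",rect(top_cu(a),.027,C,[.546,-.309]),"frame floor n/a",bot.read_clock())
E
```

```text
place hit True [ 0.5464 -0.3097  0.0163] target z 0.0162
block (array([ 0.5454, -0.3104]), array([0.0387, 0.039 ]), 26.355886459350586) frame floor n/a 15.5
```

View pics/pl1.png

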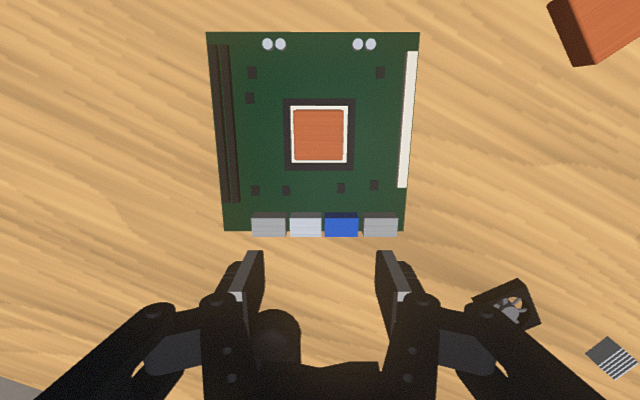

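The block sits centred and square in the socket at (320,134). Next the heatsink, fan and small heatsink, viewing each from straight above.

```bash
cat >> h.py <<'E'
def sil(a):
    hsv=cv2.cvtColor(a,cv2.COLOR_RGB2HSV);m=((hsv[...,1]<75)|(hsv[...,2]<60)).astype(np.uint8)
    return cv2.morphologyEx(cv2.morphologyEx(m,cv2.MORPH_CLOSE,np.ones((5,5))),cv2.MORPH_OPEN,np.ones((5,5)))
def locate(xy,h,phi0,name,z=.15):
    bot.set_gripper(.8)
    a,C=look(xy,phi0,z=z,off=.075); r=rect(sil(a),h,C,xy); print(name,r)
    th=np.deg2rad(r[2]); phi=min([th+k*np.pi/2 for k in range(-2,4)],key=lambda p:abs(p-np.pi/2))
    a,C=look(r[0],phi,z=z,off=.075,name=name); r=rect(sil(a),h,C,r[0]);print(name,r)
    th=np.deg2rad(r[2]); phi=min([th+k*np.pi/2 for k in range(-2,4)],key=lambda p:abs(p-phi))
    return r[0],phi
E
python3 - <<'E'
from h import *
xy,phi=locate([.478,.088],.028,np.pi/2,"hs")
print(xy,np.rad2deg(phi),bot.read_clock())
E
```

```text
hs (array([0.4757, 0.0842]), array([0.0504, 0.0502]), 70.23307037353516)
hs (array([0.4759, 0.0843]), array([0.0505, 0.0491]), 70.35224151611328)
[0.4759 0.0843] 70.35224151611328 17.9917
```

View pics/hs.png

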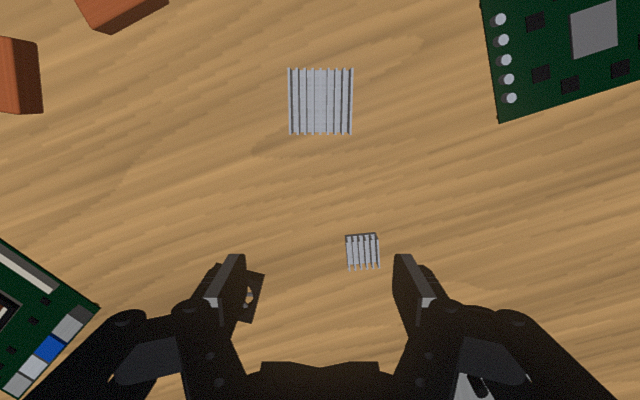

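```bash
python3 - <<'E'
from h import *
pick([.4759,.0843],np.deg2rad(70.35),.010,40,.85,.15)
z=.0107+.027
phi=np.deg2rad(116.4)
place([.5459,-.3098],phi,z,.78)
a,C=look([.5459,-.3098],phi,z=.18,off=.075,name="pl2")
hsv=cv2.cvtColor(a,cv2.COLOR_RGB2HSV)
m=cv2.morphologyEx(((hsv[...,1]<40)&(hsv[...,2]>95)).astype(np.uint8),cv2.MORPH_CLOSE,np.ones((5,5)))
print("hs",rect(m,.055,C,[.546,-.31]),bot.read_clock())
E
```

```text
pick hit False width 0.5778727279746897 F 41.94373548030853 [0.4769 0.0844 0.0111]
place hit True [ 0.5462 -0.3101  0.0381] target z 0.0377
hs (array([ 0.5451, -0.311 ]), array([0.0495, 0.0509]), 26.35338020324707) 25.2083
```

View pics/pl2.png

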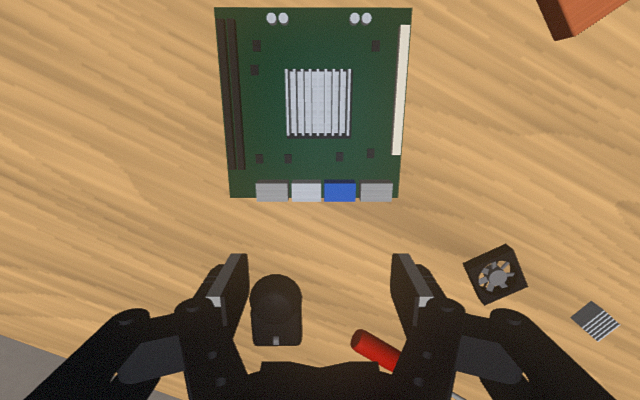

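The heatsink sits flat, centred and square on the block at (318,102). Now the fan.

```bash
python3 - <<'E'
from h import *
xy,phi=locate([.622,-.055],.015,np.deg2rad(90),"fan")
print(xy,np.rad2deg(phi),bot.read_clock())
E
```

```text
fan (array([ 0.6201, -0.0594]), array([0.0487, 0.0489]), 54.65728759765625)
fan (array([ 0.6202, -0.0596]), array([0.0487, 0.0484]), 54.742767333984375)
[ 0.6202 -0.0596] 54.742767333984375 27.35
```

View pics/fan.png

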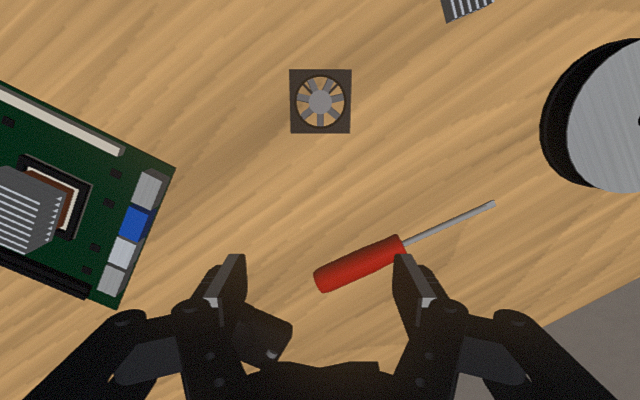

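The fan is clear at (320,101), and the screwdriver is well over 80 mm away. I pick and place it.

```bash
python3 - <<'E'
from h import *
pick([.6202,-.0596],np.deg2rad(54.74),.003,30,.85,.17)
z=.0037+.055
phi=np.deg2rad(116.4)
place([.5459,-.3098],phi,z,.78,up=.19)
a,C=look([.5457,-.31],phi,z=.2,off=.075,name="pl3")
print("fan",rect(dark(a),.07,C,[.546,-.31]),bot.read_clock())
E
```

```text
pick hit False width 0.5765995442978107 F 30.33460535109043 [ 0.6213 -0.0598  0.0046]
place hit True [ 0.5463 -0.3101  0.0597] target z 0.0587
fan (array([ 0.5453, -0.3105]), array([0.0514, 0.0509]), 26.392234802246094) 34.75
```

View pics/pl3.png

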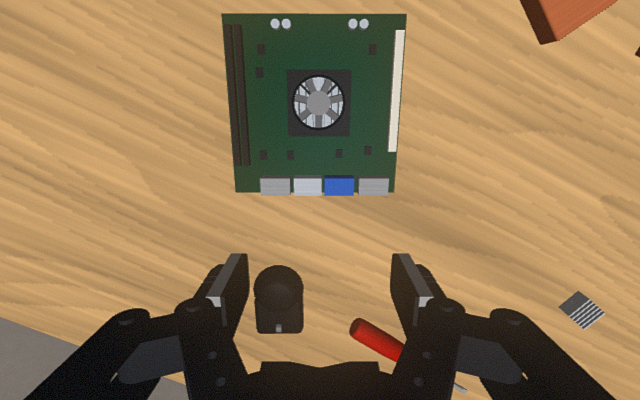

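The fan is centred and square on the heatsink at (319,102). Now the small heatsink.

```bash
python3 - <<'E'
from h import *
print("spindle",back((366,290),.031,cam("scene")))
xy,phi=locate([.617,.078],.018,np.pi/2,"shs")
print(xy,np.rad2deg(phi),bot.read_clock())
E
```

```text
spindle [[0.772  0.1424]]
shs (array([0.6185, 0.0761]), array([0.0305, 0.0301]), 76.65036010742188)
shs (array([0.6184, 0.0761]), array([0.0304, 0.0286]), 76.77164459228516)
[0.6184 0.0761] 76.77164459228516 37.0583
```

View pics/shs.png

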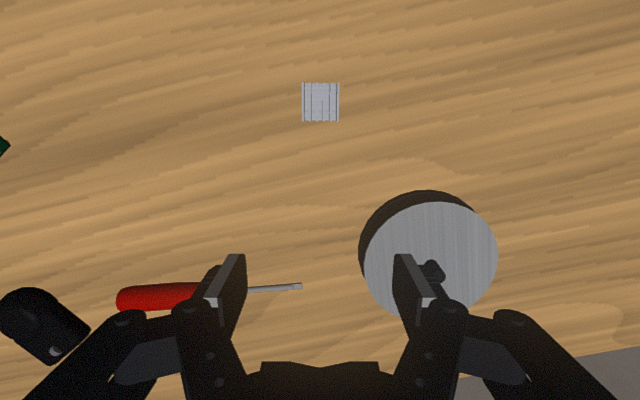

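```bash
python3 - <<'E'
from h import *
pick([.6184,.0761],np.deg2rad(76.77),.004,25,.6,.15)
z=.0052+.009
phi=np.deg2rad(88.8)
place([.4971,.3047],phi,z,.55)
a,C=look([.4971,.3047],phi,z=.15,off=.075,name="pl4")
hsv=cv2.cvtColor(a,cv2.COLOR_RGB2HSV)
m=cv2.morphologyEx((hsv[...,1]<40).astype(np.uint8)*(hsv[...,2]>80).astype(np.uint8),cv2.MORPH_CLOSE,np.ones((3,3)))
print("shs",rect(m,.027,C,[.497,.305]),bot.read_clock())
s=bot.camera("side");print(bot.read_clock())
cv2.imwrite("pics/fin.png",np.hstack([a[:220,180:460,::-1],s[80:300,250:450,::-1]]))
E
```

```text
pick hit False width 0.34459503470473857 F 25.914545953273773 [0.6195 0.0761 0.0053]
place hit True [0.4974 0.3049 0.0141] target z 0.014199999999999999
shs (array([0.497 , 0.3046]), array([0.0324, 0.0314]), 88.8143539428711) 44.1417
44.1917
```

View pics/fin.png

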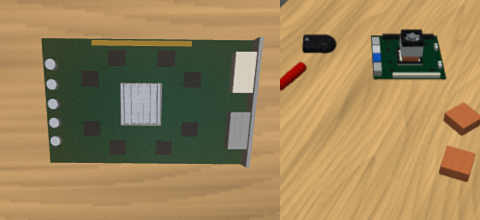

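The small heatsink is centred on the chip at (141,104), and the stack on the mainboard stands level at (411,45). Handing in.

```bash
python3 -c "
from cell import bot
print(bot.close_job())"
```

```text
the job is handed in; nothing more can be done
None
```

The job is handed in at about 44 s of robot time: block in the socket, heatsink and fan stacked on it, and small heatsink on the card's chip, all centred and square in the last wrist-camera checks; the judge's verdict was not shown.

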